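Stack the capsule tray and snap its lid on

ROBOT

A 6-joint arm with a two-finger parallel gripper is mounted at the origin on a cart in front of the work surface, level with it; the furniture and walls round the work are solid. World frame = base frame: x ahead of the robot, y to its left, z up, the work surface at z = 0. Lengths are in m, angles in rad, forces in N, time in s.
With the tool pointing down it reaches from about 0.25 to 0.775 m from the base axis. Payload 4 kg.
Tool frame: the origin (TCP) lies on the centre line of the jaws, within the pads' length; the fingertips stand 17 mm ahead of it and the grasp point (between the pads) lies 2 mm behind it; z points along the fingers, y is the line along which they close (so a half turn about z gives the same grasp; the last joint's range is limited). The gripper opens to 94 mm and grips with 3 to 60 N. Pads are 16 mm wide; open, the fingers measure 119 mm over their backs; the gripper's body (75 mm by 177 mm) begins 78 mm behind the grasp point.
Start: joints at [1.166, 0.087, 1.371, -0, 1.684, -0.103], TCP at [0.163, 0.525, 0.202] pointing down, gripper open.
Joint ranges: [-3.1, 3.1], [-0.76, 2.03], [0.27, 2.55], [-1.08, 4.22], [0.17, 2.65], [-2.57, 2.57]. Speed limits (rad/s): [2.79, 2.79, 3.14, 3.14, 3.14, 3.14].

INTERFACE

Orientations are given as [roll, pitch, yaw] about the fixed x, y, z axes, in that order (R = Rz(yaw) Ry(pitch) Rx(roll)).
In Python, from bench import robot gives the robot as it stands.
- The arm moves only by the tool servo_tool, never from a script. Its argument "plan" is a list of rows, each a list of 7 numbers: the shift along the tool's x, y, z normalised to -1 to 1, where 1 is 0.1 m, then the turn, a rotation vector about the tool's x, y, z normalised to -1 to 1, where 1 is pi/2 rad, then the finger opening in mm, from 0 to 94. In form: [[x, y, z, ax, ay, az, gripper], ...]. A call has 1 to 12 rows; each row is the pose to reach, as a shift and turn from the pose commanded when the call began, along the tool's axes at that moment; what a row does not reach only later rows make up. A row lasts 1/12 s, in which the tool goes at most 41.7 mm and 7.16 degrees, less where a joint would pass 70% of its speed; a pose out of reach is approached as far as the arm can. A call with a number of a shift or a turn outside -1 to 1 is refused whole. A call with a gripper value outside its range is refused whole. The fingers move at their own pace and stop on an object; the grip force is fixed at half the most. Time passes only in rows, so rows that repeat a pose let the fingers close. It gives the time, the measured TCP pose, the force, the opening and the grip force at its end, in the units of the state.
- robot.get_obs(): the state, without advancing time (a new reading comes with each control period).
- robot.snapshot(name): name is "scene" or "top" or "wrist"; returns the picture (384x512x3 uint8, red, green, blue); there is no depth.
- robot.camera_params(name): a dict with "camera_matrix" (3x3 intrinsics, pixels), "rvec" (rotation vector, rad) and "tvec" (3), from world to camera coordinates, as OpenCV has them; the wrist camera has in their place "tool_from_camera" (4x4, takes a point from camera to tool coordinates, whose origin is the TCP and whose axes are the flange's). Camera axes: x right, y down, z forward; pixel columns grow to the right and rows downward; lengths in m; the calibration is good to about 2 mm. A picture is of the moment at which its call begins: read the wrist's pose just before it. camera_params takes no time and is no camera call.
- robot.close_job(): hands the job in; it is judged then, once.
Trained networks look in the newest picture that a camera, given by its name, has taken for a name from the list of things; names that differ only in an ending like _2 or _b are one class to them, and where a whole thing is asked for, a point or a joint stands for the part that bears it (a point fixed in the world has none). Each returns a list of dicts, best first, with "conf" (0 to 1); they miss things now and then, are a little off and sometimes report something else, mostly with a low value. They report only what shows in the picture. A call takes as long as a camera call. They do not tell look-alikes from the thing itself.
- robot.find_in(thing, camera): "extent" ([centre column, centre row, width, height] in pixels, round what is visible of it).
The state is a dict: "time": time; "joint_positions": joint angles; "qvel": joint speeds; "joint_torque": joint torques, N m; "tool_pos": TCP position; "ee_rot": TCP orientation; "wrist_force": force on the tool from outside, world axes, zero at the start; "wrist_torque": the same for the moment, N m; "width": finger opening in m; "finger_force": force on a finger pad.
Only numpy, scipy, OpenCV 4.12 (cv2) and the standard library are available. Lean on these libraries where they do the work, as an engineer would, in place of code of your own. Each camera call takes 0.05 s, during which the arm holds its last target. There are 200 camera calls.

TASK

Lower the coffee-capsule tray, with its two capsules in it, gently onto the base tray so that its four corner lugs drop fully into the base's corner sockets; do not drop it. Then put the lid on the capsule tray and press it down until both end clips snap home and it lies flush. Keep the base tray about where it stands, keep the capsules in their tray, leave the tin, cup and teaspoon alone, and let go of everything at the end.

Things in the scene. Friction and masses are not known exactly. Their poses are not given: they have to be found in the camera images.
- base_tray: Base tray, light wood, empty, loose, 0.6 kg: open box 156 (x) by 62 (y) mm on a wider flat plinth 180 x 86 x 8 mm, rim 56 mm above the worktop. Origin: centre of its underside, on the worktop; x along its length, z up. The fully seated capsule tray has its origin 56 mm straight above this one, lengthwise either way round.
- base_rim (a point): Centre of the base tray's rim plane, 56 mm above its origin, same axes. In the four inner corners, centred at x = +-68.5, y = +-21.5 mm, are square sockets 13 x 13 mm, 16 mm deep from the rim.
- top_tray: Capsule tray, light wood, loose, 0.22 kg, no plinth: open box 156 (x) by 62 (y) by 46 mm high, walls 3 mm, with two loose capsules in it. Grip across its 62 mm width at mid-length. Origin: centre of the floor's underside, 9 mm above the worktop at first, as it stands on four lugs at x = +-68.5, y = +-21.5 mm: 10 mm diameter, 9 mm long, tapering to 5 mm over the last 4 mm. z up.
- tray_rim (a point): Centre of the capsule tray's rim plane, 46 mm above its origin, same axes; the fully closed lid has its origin here, lengthwise either way round. Corner sockets for the lid's lugs as on the base tray. Outside on each end wall a strip 26 mm wide slopes out to 2 mm about 7 mm below the rim; the lid's clips catch under it.
- lid: Lid, light wood, loose, 0.16 kg: plate 156 (x) by 62 (y) by 5 mm with an upright grip bar on it. Origin: centre of the plate's underside, 13 mm above the worktop at first, as it stands on four lugs at x = +-68.5, y = +-21.5 mm (10 mm diameter, 13 mm long, tapered tips). x along its length, z up. A sprung steel clip hangs 11 mm down at each end, up to 6 mm outside the plate.
- lid_grip (a point): Centre of the lid's grip bar, 17 mm above the lid's origin; the bar is 70 mm long (x), 14 mm thick (y), 24 mm high, on top of the plate. Merely laid on, the lid stays about 4 to 6 mm proud on its clips; pushing down with roughly 6 to 12 N (at most 20 N) snaps it home.
- capsule_a: Coffee capsule, dark red, 37 mm across, 28 mm high, 12 g, standing loose in the capsule tray's half towards -x of the tray. Origin: centre of its underside.
- capsule_b: Coffee capsule, dark grey, the same size, in the tray's half towards +x of the tray. Origin: centre of its underside.
- lime_tin: Bystander: small round tin, 34 mm across, 50 mm high, behind the work. Origin: centre of its underside.
- cup: Bystander: espresso cup standing upside down, 59 x 83 x 55 mm, behind the work. Origin: centre of its underside.
- spoon: Bystander: teaspoon lying flat, 130 mm long, 27 mm wide, 11 mm high, behind the work. Origin: centre of its underside.
There are look-alikes about, which are no part of the job. Leave any red or white look-alike of the base_tray alone.

How it is judged:
By the outcome, as a careful person would: the job done as asked, in the order asked, and still so for the second after the job is handed in, with the robot touching nothing.
It also fails if it takes over 62 s, if anything falls off the work surface, if the arm or the gripper's body presses on something with over 40 N, if the wrist force passes 120 N, or if a joint passes its speed limit or range.

## Working session

There is one attempt and no reset: what is moved stays moved. The work goes in short steps, Python scripts to look and compute and a tool call to move; the robot and the scene stay as the last step left them, time stands still between calls to the robot, and variables do not carry over. Pictures are saved under pics/ and viewed, at most 10 in all, crops included, and the job is handed in when it is done.

Besides the shell and the picture viewer there is one more tool, called in YAML: its name, and indented under it one key for each argument. servo_tool: Moves the arm, as the interface text tells. Scaled input: -1 to 1 covers 0.1 m each way for a shift and pi/2 rad each way for a turn. Its arguments: {"type":"object","properties":{"plan":{"type":"array","items":{"type":"array","items":{"type":"number"}}}},"required":["plan"]}

```bash
mkdir -p pics; ls; cat > h.py <<'E'
import numpy as np, cv2
from scipy.spatial.transform import Rotation as R
from bench import robot
def cam(n,obs=None):
    p=robot.camera_params(n);K=np.array(p["camera_matrix"])
    if "rvec" in p:
        return K,cv2.Rodrigues(np.array(p["rvec"],float))[0],np.array(p["tvec"],float).ravel()
    o=obs or robot.get_obs();T=np.eye(4);T[:3,:3]=R.from_euler('xyz',o["ee_rot"]).as_matrix();T[:3,3]=o["tool_pos"]
    W=np.linalg.inv(T@np.array(p["tool_from_camera"]));return K,W[:3,:3],W[:3,3]
def ray(c,u,v):
    K,r,t=c;d=r.T@np.linalg.inv(K)@[u,v,1];return -r.T@t,d
def at_z(c,u,v,z):
    o,d=ray(c,u,v);return o+d*(z-o[2])/d[2]
def proj(c,P):
    K,r,t=c;q=(np.atleast_2d(P)@r.T+t)@K.T;return q[:,:2]/q[:,2:]
def tri(rays):
    A=0;b=0
    for o,d in rays:
        d=d/np.linalg.norm(d);M=np.eye(3)-np.outer(d,d);A=A+M;b=b+M@o
    return np.linalg.solve(A,b)
def snap(n,f):
    o=robot.get_obs();im=robot.snapshot(n);cv2.imwrite(f"pics/{f}.png",im[:,:,::-1]);return im,cam(n,o)
E
python3 - <<'E'
from h import *
a,_=snap("scene","s0");b,_=snap("top","t0")
cv2.imwrite("pics/both.png",cv2.resize(np.vstack([a,b]),None,fx=.78,fy=.78)[:,:,::-1])
for n in("scene","top"):
    for k in("base_tray","top_tray","lid","lid_grip","capsule_a","lime_tin","cup"):
        print(n,k,[(np.round(d["extent"]).tolist(),round(d["conf"],2)) for d in robot.find_in(k,n)[:4]])
    c=cam(n);print(-c[1].T@c[2])
print(robot.get_obs())
E
```

```text
pics
scene base_tray [([331.0, 135.0, 41.0, 26.0], 0.92), ([267.0, 198.0, 50.0, 30.0], 0.91), ([324.0, 168.0, 32.0, 31.0], 0.66)]
scene top_tray [([199.0, 280.0, 40.0, 48.0], 0.63)]
scene lid [([224.0, 241.0, 12.0, 10.0], 0.54)]
scene lid_grip []
scene capsule_a [([205.0, 286.0, 9.0, 10.0], 0.61), ([194.0, 278.0, 8.0, 11.0], 0.5)]
scene lime_tin [([206.0, 211.0, 9.0, 15.0], 0.69)]
scene cup [([182.0, 231.0, 23.0, 22.0], 0.73)]
[-0.20204678  1.10539393  1.34945049]
top base_tray [([396.0, 221.0, 35.0, 46.0], 0.85), ([267.0, 213.0, 22.0, 42.0], 0.59), ([340.0, 242.0, 50.0, 27.0], 0.57)]
top top_tray [([139.0, 219.0, 36.0, 43.0], 0.73)]
top lid [([200.0, 222.0, 28.0, 37.0], 0.89)]
top lid_grip [([201.0, 225.0, 28.0, 40.0], 0.9), ([250.0, 168.0, 32.0, 14.0], 0.56)]
top capsule_a [([138.0, 225.0, 8.0, 8.0], 0.61), ([141.0, 214.0, 6.0, 11.0], 0.45)]
top lime_tin []
top cup [([213.0, 170.0, 13.0, 14.0], 0.67), ([184.0, 169.0, 19.0, 12.0], 0.63)]
[ 0.28878749 -0.15788516  1.73023921]
{'time': 0.8, 'joint_positions': array([ 1.16591655e+00,  8.71884899e-02,  1.37067776e+00, -1.00685264e-05,
        1.68356607e+00, -1.03098782e-01]), 'qvel': array([-1.60531448e-03,  9.41362632e-05, -1.49675256e-03, -2.65267150e-04,
       -1.70396718e-03,  2.17127422e-03]), 'joint_torque': array([-8.99973729e-04, -3.40003109e+01, -3.02567554e+01,  7.16245640e-02,
        2.35740136e-02,  3.98943837e-05]), 'tool_pos': array([0.1634941 , 0.52517817, 0.20222348]), 'ee_rot': array([3.14143419e+00, 2.64529878e-05, 2.83981053e+00]), 'wrist_force': array([-0.25856644, -0.99245563,  0.14459139]), 'wrist_torque': array([ 0.04149149, -0.00383992,  0.01441177]), 'finger_force': 0.0, 'width': 0.0941880767448389}
```

View pics/t0.png

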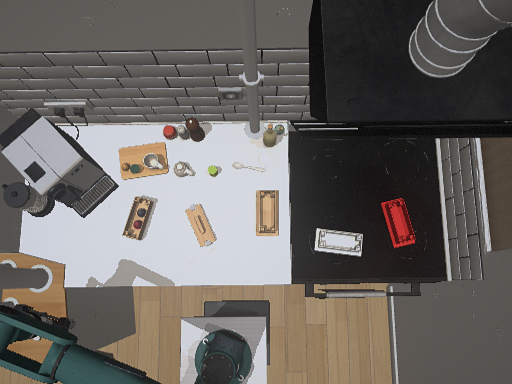

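View pics/s0.png

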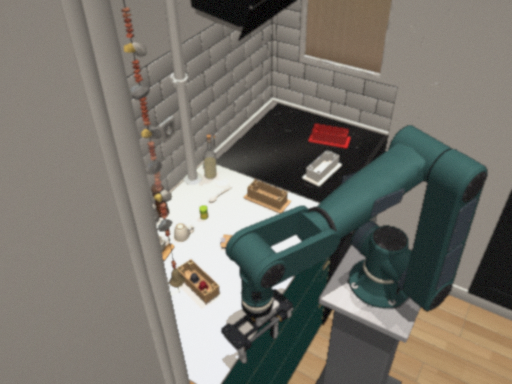

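Top view: the wood base tray is at (267,213), capsule tray at (139,218) and lid at (201,226). The red and white look-alikes are on the hob. The scene view agrees.

```bash
python3 - <<'E'
from h import *
np.set_printoptions(precision=4,suppress=True)
c=cam("top");im=cv2.imread("pics/t0.png")
for n,u,v,z in(("base",267,213,.03),("tray",139,218,.04),("lid",201,226,.018),("capred",138,225,.03),("pole",255,128,0),("bottle",270,135,0),("cup",184,169,.03),("tin",213,170,.03)): print(n,at_z(c,u,v,z))
print(proj(c,[[0,0,0],[.5,0,0]]))
g=im.astype(int);m=((g[:,:,2]-g[:,:,0]>40)).astype(np.uint8)
for n,(x0,y0,x1,y1),z in(("base",(250,185,285,242),.056),("tray",(120,190,160,245),.055),("lid",(183,198,220,250),.018)):
    s=m[y0:y1,x0:x1];cs,_=cv2.findContours(s,0,2);k=max(cs,key=cv2.contourArea)+[x0,y0]
    b=cv2.boxPoints(cv2.minAreaRect(k));P=np.array([at_z(c,*p,z)[:2] for p in b]);e=[P[1]-P[0],P[2]-P[1]]
    e.sort(key=np.linalg.norm);print(n,P.mean(0),[np.linalg.norm(q) for q in e],np.degrees(np.arctan2(e[1][1],e[1][0])))
print(robot.camera_params("wrist"))
E
```

```text
base [ 0.5341 -0.1716  0.03  ]
tray [0.5196 0.3148 0.04  ]
lid [0.4887 0.0819 0.018 ]
capred [0.4941 0.3204 0.03  ]
pole [ 0.8846 -0.1283  0.    ]
bottle [ 0.8544 -0.1883  0.    ]
cup [0.7112 0.1492 0.03  ]
tin [0.7057 0.0362 0.03  ]
[[222.2903 358.6249]
 [222.7947 223.3714]]
base [ 0.533  -0.1695] [np.float64(0.07975834113041101), np.float64(0.17104411666963845)] 178.9768264683009
tray [0.5156 0.3139] [np.float64(0.051463612147440746), np.float64(0.1529794873645711)] -20.72505160240074
lid [0.4931 0.0862] [np.float64(0.06127101344217761), np.float64(0.1551266197261738)] -156.25697719738326
{'camera_matrix': array([[326.2212,   0.    , 256.097 ],
       [  0.    , 326.2212, 193.3168],
       [  0.    ,   0.    ,   1.    ]]), 'tool_from_camera': array([[ 0.0013, -0.9684, -0.2495,  0.0723],
       [ 1.    ,  0.0012,  0.0005,  0.0004],
       [-0.0002, -0.2495,  0.9684, -0.1822],
       [ 0.    ,  0.    ,  0.    ,  1.    ]])}
```

```bash
cat >> h.py <<'E'
np.set_printoptions(precision=4,suppress=True)
def go(p,ang,o=None):
    "delta to put TCP at p with tool y along world angle ang (deg, mod 180), pointing down"
    o=o or robot.get_obs();r=R.from_euler('xyz',o["ee_rot"]);x,y=r.as_matrix()[:2,1]
    d=(ang-np.degrees(np.arctan2(y,x))+90)%180-90
    th=np.radians(np.degrees(np.arctan2(y,x))+d)
    t=R.from_matrix(np.array([[-np.sin(th),np.cos(th),0],[np.cos(th),np.sin(th),0],[0,0,-1]]).T)
    s=r.inv().apply(np.array(p)-o["tool_pos"])
    print("shift",s/.1,"turn",(r.inv()*t).as_rotvec()/(np.pi/2),"norm",np.linalg.norm(s),"deg",d)
E
python3 - <<'E'
from h import *
go([.41,.40,.20],69.3);go([.516,.314,.20],69.3)
E
```

```text
shift [-2.7257 -0.4625  0.0222] turn [0.0001 0.     0.0379] norm 0.2764772669270858 deg -3.409157974398937
shift [-3.9934 -0.9686  0.0222] turn [0.0001 0.     0.0379] norm 0.4109277019440064 deg -3.409157974398937
```

servo_tool:
  plan:
    - [-0.4, -0.1, 0, 0, 0, 0, 94]
    - [-0.8, -0.2, 0, 0, 0, 0, 94]
    - [-1, -0.25, 0, 0, 0, 0, 94]

```text
time: 1.05
tool_pos: [0.254, 0.4699, 0.2022]
ee_rot: [-3.141, 0.002, 2.839]
wrist_force: [0.1, 0.6, 0.3]
width: 0.094
finger_force: 0.0
```

servo_tool:
  plan:
    - [-0.4, -0.1, 0, 0, 0, 0, 94]
    - [-0.8, -0.2, 0, 0, 0, 0, 94]
    - [-1, -0.25, 0, 0, 0, 0, 94]

```text
time: 1.3
tool_pos: [0.3428, 0.4156, 0.2022]
ee_rot: [-3.141, 0.002, 2.837]
wrist_force: [-0.4, 0.1, 0.4]
width: 0.0938
finger_force: 0.0
```

servo_tool:
  plan:
    - [-0.35, -0.08, 0, 0, 0, 0, 94]
    - [-0.7, -0.15, 0, 0, 0, 0.04, 94]
    - [-0.7, -0.15, 0, 0, 0, 0.04, 94]
    - [-0.7, -0.15, 0, 0, 0, 0.04, 94]

```text
time: 1.63
tool_pos: [0.4032, 0.3818, 0.2019]
ee_rot: [-3.141, -0.001, 2.774]
wrist_force: [-0.5, 0.1, -0.3]
width: 0.0941
finger_force: 0.0
```

```bash
python3 - <<'E'
from h import *
im,c=snap("wrist","w1");o=robot.get_obs();print(o["tool_pos"],o["ee_rot"],o["time"],o["wrist_force"])
for k in("top_tray","capsule_a","capsule_b","lid","lid_grip"): print(k,[(np.round(d["extent"]).tolist(),round(d["conf"],2)) for d in robot.find_in(k,"wrist")[:3]])
E
```

```text
[0.4021 0.3826 0.202 ] [-3.1415 -0.0009  2.7761] 1.6833 [-0.4705 -0.5837 -0.1661]
top_tray [([247.0, 284.0, 67.0, 140.0], 0.68)]
capsule_a [([249.0, 291.0, 26.0, 20.0], 0.94), ([244.0, 264.0, 29.0, 30.0], 0.55)]
capsule_b [([249.0, 291.0, 26.0, 20.0], 0.94), ([244.0, 264.0, 29.0, 30.0], 0.55)]
lid [([103.0, 331.0, 57.0, 68.0], 0.68)]
lid_grip [([121.0, 351.0, 19.0, 26.0], 0.75)]
```

View pics/w1.png

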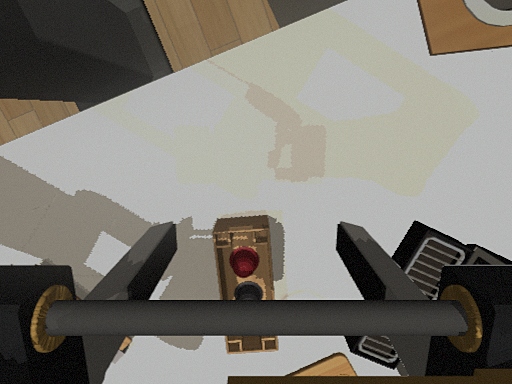

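The wrist view shows the tray between the fingers: rim corners from (218,222) to (277,350), the red capsule at (244,262), and the grey one half hidden by the gripper bar. The lid is at the lower left.

```bash
python3 - <<'E'
from h import *
K,r,t=cam("wrist");o=robot.get_obs()
T=np.linalg.inv(np.array(robot.camera_params("wrist")["tool_from_camera"]))
for x in(-.08,0,.08,.15):
  for z in(.0,.15): print(x,z,proj((K,T[:3,:3],T[:3,3]),[x,0,z]))
go([.516,.314,.20],69.3); go([.53,.31,.26],69.3)
E
```

```text
-0.08 0.0 [[255.2366 348.6301]]
-0.08 0.15 [[255.5626 251.9688]]
0 0.0 [[255.3196 234.6182]]
0 0.15 [[255.6293 181.0254]]
0.08 0.0 [[255.4217  94.5285]]
0.08 0.15 [[255.7043 101.2261]]
0.15 0.0 [[255.5322 -57.2575]]
0.15 0.15 [[255.7781  22.7585]]
shift [-1.3232 -0.2431  0.0237] turn [ 0.0002 -0.     -0.0007] norm 0.13455169251768553 deg 0.06640269286124578
shift [-1.4682 -0.2306 -0.5763] turn [ 0.0002 -0.     -0.0007] norm 0.15940502138582355 deg 0.06640269286124578
```

servo_tool:
  plan:
    - [-0.4, 0, 0, 0, 0, 0, 94]
    - [-0.8, -0.1, 0, 0, 0, 0, 94]
    - [-1, -0.24, 0, 0, 0, 0, 94]

```text
time: 2.18
tool_pos: [0.4888, 0.3245, 0.2017]
ee_rot: [-3.141, 0.002, 2.778]
wrist_force: [-0.1, -0.6, 0.3]
width: 0.0938
finger_force: 0.0
```

servo_tool:
  plan:
    - [-0.32, 0, 0, 0, 0, 0, 94]
    - [-0.32, 0, 0, 0, 0, 0, 94]
    - [-0.32, 0, 0, 0, 0, 0, 94]
    - [-0.32, 0, 0, 0, 0, 0, 94]

```text
time: 2.52
tool_pos: [0.5159, 0.3142, 0.2022]
ee_rot: [3.141, -0.001, 2.778]
wrist_force: [-0.1, -0.3, -0.4]
width: 0.0939
finger_force: 0.0
```

```bash
python3 - <<'E'
from h import *
im,c=snap("wrist","w2");o=robot.get_obs();print(o["tool_pos"],o["ee_rot"],o["time"],o["wrist_force"])
for k in("top_tray","capsule_a","lid","lid_grip"): print(k,[(np.round(d["extent"]).tolist(),round(d["conf"],2)) for d in robot.find_in(k,"wrist")[:3]])
cv2.imwrite("pics/w2c.png",cv2.resize(im[60:300,150:360],None,fx=2.5,fy=2.5,interpolation=cv2.INTER_CUBIC)[:,:,::-1])
E
```

```text
[0.5156 0.3144 0.2024] [ 3.1412 -0.0005  2.7788] 2.5667 [-0.5524  0.0898 -0.4699]
top_tray [([69.0, 219.0, 128.0, 119.0], 0.71), ([267.0, 177.0, 74.0, 150.0], 0.61)]
capsule_a [([268.0, 196.0, 28.0, 28.0], 0.94), ([263.0, 157.0, 35.0, 34.0], 0.84)]
lid [([69.0, 220.0, 129.0, 119.0], 0.66)]
lid_grip [([71.0, 219.0, 128.0, 116.0], 0.58)]
```

View pics/w2c.png

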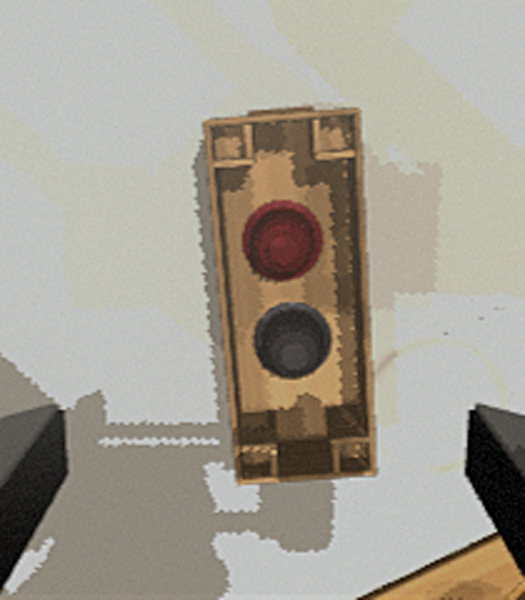

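The close-up shows the tray with its rim corners in picture pixels at (232,108), (293,103), (300,250) and (244,253). Both capsules stand inside.

```bash
python3 - <<'E'
from h import *
o=robot.get_obs();c2=cam("wrist",o)
o1=dict(o);o1["tool_pos"]=np.array([.4021,.3826,.202]);o1["ee_rot"]=np.array([-3.1415,-.0009,2.7761]);c1=cam("wrist",o1)
A=np.array([[232,108],[293.2,103.2],[300,249.6],[244.4,253.2]])
P=np.array([at_z(c2,*p,.055) for p in A]);print(P)
print([np.linalg.norm(P[i]-P[i-1]) for i in range(4)],P.mean(0))
d=(P[3]+P[2]-P[0]-P[1]);print(np.degrees(np.arctan2(d[1],d[0])))
im=cv2.imread("pics/w1.png");q=proj(c1,P);print("w1 pred",q)
ct=cam("top");print("top pred",proj(ct,P))
cv2.imwrite("pics/w1c.png",cv2.resize(im[200:360,180:310],None,fx=3.5,fy=3.5,interpolation=cv2.INTER_CUBIC))
E
```

```text
[[0.4389 0.3187 0.055 ]
 [0.4558 0.3762 0.055 ]
 [0.6043 0.3327 0.055 ]
 [0.5867 0.2743 0.055 ]]
[np.float64(0.15432460663430814), np.float64(0.059902668848975056), np.float64(0.15468410140643257), np.float64(0.06094403408739256)] [0.5214 0.3255 0.055 ]
-16.526961665218057
w1 pred [[212.4062 233.6891]
 [267.9375 229.5897]
 [277.0426 351.5059]
 [226.0532 354.64  ]]
top pred [[136.0511 238.9198]
 [120.8767 234.588 ]
 [134.0423 195.4178]
 [149.2373 199.7715]]
```

View pics/w1c.png

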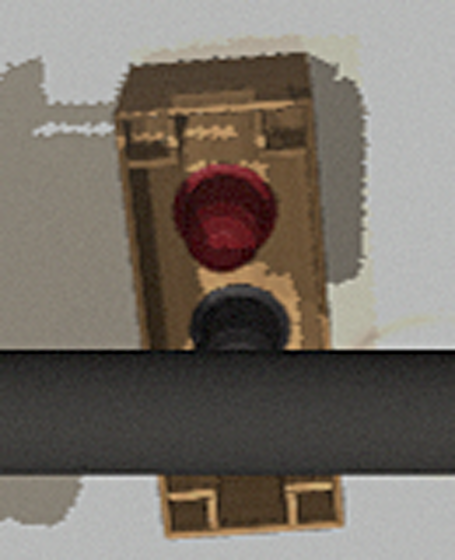

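```bash
python3 - <<'E'
from h import *
o=robot.get_obs();c2=cam("wrist",o)
o1=dict(o);o1["tool_pos"]=np.array([.4021,.3826,.202]);o1["ee_rot"]=np.array([-3.1415,-.0009,2.7761]);c1=cam("wrist",o1)
A=np.array([[232,108],[293.2,103.2],[300,249.6],[244.4,253.2]]);B=np.array([[213.7,230.9],[269,228.6],[278,349.7],[227.4,353.7]])
T=np.array([tri([ray(c2,*a),ray(c1,*b)]) for a,b in zip(A,B)]);print(T,T.mean(0))
go([.5214,.3255,.10],73.5)
E
```

```text
[[0.4389 0.3186 0.0464]
 [0.4561 0.377  0.0517]
 [0.6078 0.3328 0.048 ]
 [0.5888 0.2741 0.0509]] [0.5229 0.3256 0.0492]
shift [-0.0117  0.1243  1.0264] turn [ 0.0004  0.0002 -0.0476] norm 0.10339967836464166 deg 4.287235920565337
```

servo_tool:
  plan:
    - [-0.01, 0.12, 0.35, 0, 0, -0.047, 94]
    - [-0.01, 0.12, 0.7, 0, 0, -0.047, 94]
    - [-0.01, 0.12, 1, 0, 0, -0.047, 94]
    - [-0.01, 0.12, 1, 0, 0, -0.047, 94]
    - [-0.01, 0.12, 1, 0, 0, -0.047, 94]

```text
time: 3.18
tool_pos: [0.5202, 0.324, 0.1005]
ee_rot: [-3.138, -0.003, 2.852]
wrist_force: [-0.3, 0.3, 1.1]
width: 0.0942
finger_force: 0.0
```

```bash
python3 - <<'E'
from h import *
im,c=snap("wrist","w3");o=robot.get_obs();print(o["tool_pos"],o["ee_rot"],o["time"])
f=lambda a,b:np.array([np.cos(a),np.sin(a)])
a=np.radians(-16.5);u=np.array([np.cos(a),np.sin(a),0]);w=np.array([-u[1],u[0],0])
P=[np.array([.5214,.3255,.055])+sx*.078*u+sy*.031*w for sx,sy in((-1,-1),(-1,1),(1,1),(1,-1))]
q=proj(c,P);print(q)
v=im.copy();cv2.polylines(v,[np.round(q*8).astype(int)],True,(0,255,0),1,shift=3)
cv2.imwrite("pics/w3v.png",cv2.resize(v,None,fx=1.5,fy=1.5)[:,:,::-1])
E
```

```text
[0.522  0.3247 0.1033] [3.141  0.0005 2.8513] 3.2333
[[212.1486 101.9031]
 [304.2965 101.8244]
 [297.2659 306.7844]
 [218.8373 306.7013]]
```

View pics/w3v.png

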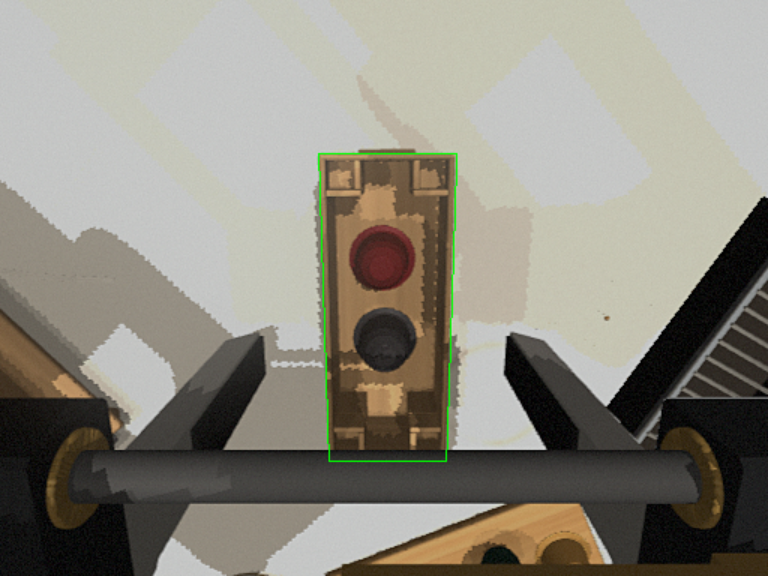

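The green predicted rim outline matches the tray exactly, (319,153)–(447,461) in the enlarged picture, and the fingers are clear on both sides.

servo_tool:
  plan:
    - [0, 0, 0.3, 0, 0, 0, 94]
    - [0, 0, 0.55, 0, 0, 0, 94]
    - [0, 0, 0.67, 0, 0, 0, 94]
    - [0, 0, 0.67, 0, 0, 0, 94]
    - [0, 0, 0.67, 0, 0, 0, 74]
    - [0, 0, 0.67, 0, 0, 0, 66]
    - [0, 0, 0.67, 0, 0, 0, 55]
    - [0, 0, 0.67, 0, 0, 0, 50]
    - [0, 0, 0.67, 0, 0, 0, 50]
    - [0, 0, 0.67, 0, 0, 0, 50]
    - [0, 0, 0.67, 0, 0, 0, 50]

```text
time: 4.15
tool_pos: [0.5226, 0.3245, 0.0364]
ee_rot: [3.14, 0.001, 2.851]
wrist_force: [-0.4, 1.1, 3.2]
width: 0.0616
finger_force: 30.0
```

servo_tool:
  plan:
    - [0, 0, -0.06, 0, 0, 0, 50]
    - [0, 0, -0.2, 0, 0, 0, 50]
    - [0, 0, -0.45, 0, 0, 0, 50]
    - [0, 0, -0.7, 0, 0, 0, 50]
    - [0, 0, -0.9, 0, 0, 0, 50]
    - [0, 0, -1, 0, 0, 0, 50]

```text
time: 4.65
tool_pos: [0.5228, 0.3247, 0.1382]
ee_rot: [3.139, 0.003, 2.851]
wrist_force: [0.3, 0.0, -1.9]
width: 0.0614
finger_force: 30.0
```

servo_tool:
  plan:
    - [0, -0.1, -0.2, 0, 0, 0, 50]
    - [0, -0.3, -0.4, 0, 0, -0.05, 50]
    - [0, -0.55, -0.6, 0, 0, -0.1, 50]
    - [0, -0.8, -0.65, 0, 0, -0.15, 50]
    - [-0.1, -1, -0.65, 0, 0, -0.184, 50]

```text
time: 5.07
tool_pos: [0.502, 0.225, 0.2023]
ee_rot: [3.141, 0.002, -3.139]
wrist_force: [0.9, 0.3, -2.1]
width: 0.0617
finger_force: 30.0
```

servo_tool:
  plan:
    - [0, -0.25, 0, 0, 0, 0, 50]
    - [0, -0.5, 0, 0, 0, 0, 50]
    - [0, -0.75, 0, 0, 0, 0, 50]
    - [-0.1, -1, 0, 0, 0, 0, 50]
    - [-0.1, -1, 0, 0, 0, 0, 50]
    - [-0.1, -1, 0, 0, 0, 0, 50]
    - [-0.1, -1, 0, 0, 0, 0, 50]

```text
time: 5.65
tool_pos: [0.5122, 0.1257, 0.1993]
ee_rot: [3.141, -0.002, 3.14]
wrist_force: [0.9, 0.0, -2.2]
width: 0.0616
finger_force: 30.0
```

```bash
python3 - <<'E'
from h import *
im,c=snap("wrist","w4");o=robot.get_obs();print(o["tool_pos"],o["ee_rot"],o["time"],o["width"],o["finger_force"],o["wrist_force"])
for k in("base_tray","top_tray","lid","lid_grip","capsule_a"): print(k,[(np.round(d["extent"]).tolist(),round(d["conf"],2)) for d in robot.find_in(k,"wrist")[:3]])
np.save("o4.npy",np.r_[o["tool_pos"],o["ee_rot"]])
P=np.array([[.533+a,-.17+b,.056] for a in(-.078,.078) for b in(-.031,.031)]);print(proj(c,P))
E
```

```text
[0.5122 0.1261 0.1995] [ 3.1411 -0.0016  3.1404] 5.7 0.06223159947926072 29.996240437030792 [-0.1859  0.6869 -1.8953]
base_tray [([31.0, 199.0, 60.0, 156.0], 0.55)]
top_tray [([258.0, 227.0, 128.0, 274.0], 0.75)]
lid [([195.0, 122.0, 54.0, 79.0], 0.95)]
lid_grip [([195.0, 121.0, 55.0, 79.0], 0.97)]
capsule_a [([243.0, 187.0, 57.0, 54.0], 0.95), ([243.0, 261.0, 52.0, 53.0], 0.68)]
[[-78.7059 125.7121]
 [-15.2742 125.6585]
 [-42.4143 270.8845]
 [ 14.1608 270.8252]]
```

View pics/w4.png

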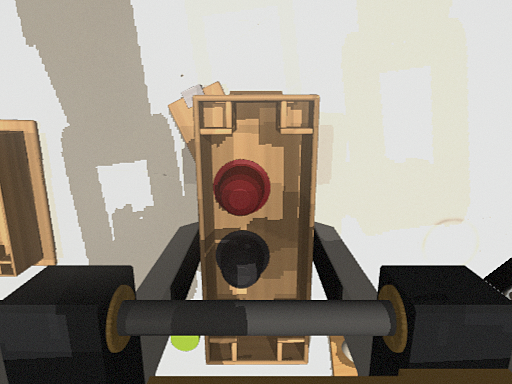

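The held tray has rim corners (194,97)–(306,364) with both capsules in it. The base tray is cut off at the left edge, rim edge at about column 40. The lid is behind the tray at (195,122). I'll move closer.

servo_tool:
  plan:
    - [0, -0.25, 0, 0, 0, 0, 50]
    - [0, -0.5, 0, 0, 0, 0, 50]
    - [0, -0.75, 0, 0, 0, 0, 50]
    - [0, -0.8, 0, 0, 0, 0, 50]
    - [0, -0.8, 0, 0, 0, 0, 50]
    - [0, -0.8, 0, 0, 0, 0, 50]
    - [0, -0.8, 0, 0, 0, 0, 50]

```text
time: 6.53
tool_pos: [0.5125, 0.0466, 0.2002]
ee_rot: [3.141, 0.0, 3.141]
wrist_force: [-0.4, -0.4, -1.6]
width: 0.0617
finger_force: 30.0
```

```bash
python3 - <<'E'
from h import *
im,c=snap("wrist","w5");o=robot.get_obs();print(o["tool_pos"],o["ee_rot"],o["time"])
np.save("o5.npy",np.r_[o["tool_pos"],o["ee_rot"]])
for k in("base_tray","lid","lid_grip"): print(k,[(np.round(d["extent"]).tolist(),round(d["conf"],2)) for d in robot.find_in(k,"wrist")[:3]])
cv2.imwrite("pics/w5v.png",cv2.resize(im[70:320,0:330],None,fx=2.4,fy=2.4,interpolation=cv2.INTER_CUBIC)[:,:,::-1])
E
```

```text
[0.5125 0.0467 0.2002] [3.1409 0.     3.1413] 6.5833
base_tray [([66.0, 197.0, 111.0, 154.0], 0.96)]
lid [([302.0, 153.0, 80.0, 141.0], 0.95)]
lid_grip [([304.0, 153.0, 75.0, 145.0], 0.81)]
```

View pics/w5v.png

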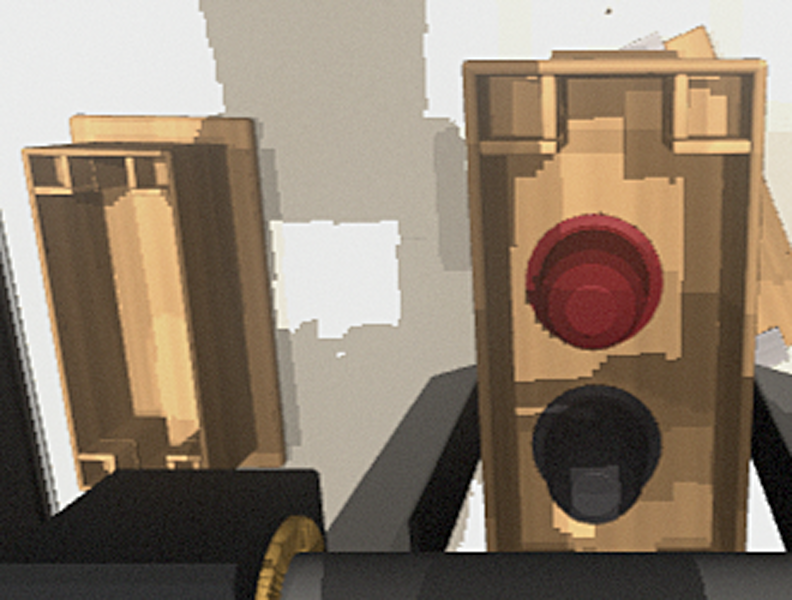

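The base is fully in view. Its rim corners are near (10,132) and (72,134), its side edges run to (33,274) and (86,266), and the plinth's near right corner is at (106,119). The tray is held straight.

```bash
python3 - <<'E'
from h import *
def C(f):
    a=np.load(f);return cam("wrist",dict(tool_pos=a[:3],ee_rot=a[3:])),a
c5,a5=C("o5.npy");c4,a4=C("o4.npy")
f=lambda x,y:(x/2.4,70+y/2.4)
for n,p,z in(("rimTL",(23,150),.056),("rimTR",(172,153),.056),("rimL",(80,490),.056),("rimR",(205,468),.056),("plTL",(70,116),.008),("plTR",(253,118),.008),("plBR",(285,465),.008)):
    print(n,at_z(c5,*f(*p),z))
print("held z", [at_z(c4,*p,.2188-.0007)-a4[:3] for p in((194,97),(320,96),(306,364),(207,364))])
print("held5", [at_z(c5,*p,.2188)-a5[:3] for p in((193.3,95.8),(319.2,95.8))])
E
```

```text
rimTL [ 0.4627 -0.1956  0.056 ]
rimTR [ 0.4639 -0.1347  0.056 ]
rimL [ 0.6167 -0.1983  0.056 ]
rimR [ 0.6056 -0.1395  0.056 ]
plTL [ 0.4504 -0.2065  0.008 ]
plTR [ 0.4512 -0.1214  0.008 ]
plBR [ 0.6282 -0.1249  0.008 ]
held z [array([-0.0779, -0.0294,  0.0186]), array([-0.0784,  0.0312,  0.0186]), array([0.0753, 0.0303, 0.0186]), array([ 0.0753, -0.0289,  0.0186])]
held5 [array([-0.0785, -0.0298,  0.0186]), array([-0.0785,  0.0307,  0.0186])]
```

servo_tool:
  plan:
    - [-0.05, -0.25, 0, 0, 0, 0.01, 50]
    - [-0.1, -0.5, 0, 0, 0, 0.01, 50]
    - [-0.2, -0.75, 0, 0, 0, 0.01, 50]
    - [-0.29, -0.77, 0, 0, 0, 0.01, 50]
    - [-0.29, -0.77, 0, 0, 0, 0.01, 50]
    - [-0.29, -0.77, 0, 0, 0, 0.01, 50]
    - [-0.29, -0.77, 0, 0, 0, 0.01, 50]

```text
time: 7.32
tool_pos: [0.5411, -0.0304, 0.2]
ee_rot: [3.141, -0.001, 3.125]
wrist_force: [-0.1, 0.3, -1.5]
width: 0.0619
finger_force: 30.0
```

```bash
cat > fit.py <<'E'
from h import *
from scipy.optimize import least_squares
from scipy.ndimage import map_coordinates
def fit(im,c,segs,x0,mask=None,w=6,it=4):
    """segs: list of (P,Q) in object frame; fits x,y,yaw by edge search along normals"""
    g=cv2.GaussianBlur(im,(0,0),1).astype(float).transpose(2,0,1);x=np.array(x0,float);ts=np.linspace(.06,.94,25)
    S=np.vstack([np.outer(1-ts,p)+np.outer(ts,q) for p,q in segs]);D=np.vstack([np.tile(np.array(q)-p,(25,1)) for p,q in segs])
    def W(x,X,t=1):
        k,s=np.cos(x[2]),np.sin(x[2]);return X@np.array([[k,s,0],[-s,k,0],[0,0,1]])+t*np.array([x[0],x[1],0])
    for i in range(it):
        ww=max(2,w-i*1.5);q=proj(c,W(x,S));d=proj(c,W(x,S+D*1e-3))-q;d/=np.linalg.norm(d,axis=1)[:,None];n=np.c_[-d[:,1],d[:,0]]
        k=np.arange(-ww,ww+.01,.5);U=q[:,None]+k[None,:,None]*n[:,None]
        I=np.sqrt(sum((map_coordinates(ch,[(U+.75*n[:,None])[...,1],(U+.75*n[:,None])[...,0]],order=1)-map_coordinates(ch,[(U-.75*n[:,None])[...,1],(U-.75*n[:,None])[...,0]],order=1))**2 for ch in g))
        b=I.argmax(1);ok=(I.max(1)>12)&(q[:,0]>4)&(q[:,0]<507)&(q[:,1]>4)&(q[:,1]<379)
        if mask is not None: ok&=np.array([mask(*p) for p in q])
        tgt=q+k[b][:,None]*n
        r=least_squares(lambda y:(((proj(c,W(y,S))-tgt)*n).sum(1))[ok],x,loss="soft_l1",f_scale=.7,x_scale=[.01,.01,.05]);x=r.x
    return x,ok.sum(),np.median(np.abs(((proj(c,W(x,S))-tgt)*n).sum(1)[ok]))
def rect(hx,hy,z):
    p=[(-hx,-hy,z),(-hx,hy,z),(hx,hy,z),(hx,-hy,z)];return [(np.array(p[i]),np.array(p[(i+1)%4])) for i in range(4)]
E
python3 - <<'E'
from fit import *
im,c=snap("wrist","w6");o=robot.get_obs();print(o["tool_pos"],o["ee_rot"],o["time"])
np.save("o6.npy",np.r_[o["tool_pos"],o["ee_rot"]])
ra,pl=rect(.078,.031,.056),rect(.09,.043,.008)
a5=np.load("o5.npy");c5=cam("wrist",dict(tool_pos=a5[:3],ee_rot=a5[3:]));im5=cv2.imread("pics/w5.png")
mk=lambda u,v:v<255 and u<190
for x0 in((.5405,-.166,-.0175),(.5385,-.163,0),(.5425,-.168,-.03)):
    for nm,s in(("both",ra+pl[:3]),("rim",ra),("pl",pl[:3])):
        print(nm,fit(im5,c5,s,x0,mk),fit(im,c,s,x0,mk))
E
```

```text
[ 0.5411 -0.0303  0.2002] [ 3.141  -0.0004  3.1257] 7.3667
both (array([ 0.5385, -0.1658, -0.0127]), np.int64(118), np.float64(1.0065582400571769)) (array([ 0.539 , -0.1673, -0.0198]), np.int64(160), np.float64(0.5887033137988988))
rim (array([ 0.5373, -0.1672,  0.0036]), np.int64(69), np.float64(1.3974480985742075)) (array([ 0.5386, -0.1677, -0.0183]), np.int64(100), np.float64(0.48636628626163714))
pl (array([ 0.5394, -0.165 , -0.019 ]), np.int64(49), np.float64(0.13966415644396257)) (array([ 0.5397, -0.1665, -0.0141]), np.int64(60), np.float64(0.05157381733465351))
both (array([ 0.5385, -0.1658, -0.013 ]), np.int64(118), np.float64(1.0023750709648138)) (array([ 0.539 , -0.1673, -0.0198]), np.int64(160), np.float64(0.5650583364173379))
rim (array([ 0.5373, -0.1671,  0.0024]), np.int64(69), np.float64(1.4909100286317472)) (array([ 0.5386, -0.1677, -0.0184]), np.int64(100), np.float64(0.48759717281836934))
pl (array([ 0.5394, -0.1649, -0.0176]), np.int64(49), np.float64(0.08986833656374818)) (array([ 0.5397, -0.1665, -0.0136]), np.int64(61), np.float64(0.07154465779264338))
both (array([ 0.5384, -0.1658, -0.0126]), np.int64(118), np.float64(1.024400498736115)) (array([ 0.539 , -0.1673, -0.0204]), np.int64(159), np.float64(0.5877331401637379))
rim (array([ 0.5372, -0.1671,  0.0043]), np.int64(69), np.float64(1.4629582781792434)) (array([ 0.5386, -0.1677, -0.0187]), np.int64(100), np.float64(0.48930165442427964))
pl (array([ 0.5394, -0.1648, -0.0177]), np.int64(49), np.float64(0.06433794666411084)) (array([ 0.5397, -0.1665, -0.013 ]), np.int64(61), np.float64(0.04252671437592835))
```

```bash
python3 - <<'E'
from fit import *
for f,n in(("o5.npy","w5"),("o6.npy","w6"),("o4.npy","w4")):
    a=np.load(f);c=cam("wrist",dict(tool_pos=a[:3],ee_rot=a[3:]));im=cv2.imread(f"pics/{n}.png")
    y=R.from_euler('xyz',a[3:]).as_matrix()[:,1];th=np.arctan2(y[1],y[0])-np.pi/2
    for z in(.0166,.0186,.0206):
        x,k,e=fit(im,c,rect(.078,.031,a[2]+z),(a[0]-.0013,a[1],th),lambda u,v:v<370 and not 285<v<345,w=4)
        k1=x-[a[0],a[1],th];print(n,z,k1,k,e)
go([.5402,-.1672,.19],89.0)
E
```

```text
w5 0.0166 [-0.0028  0.0005  0.0047] 85 0.9919614400583215
w5 0.0186 [-0.0023  0.0005  0.0013] 85 0.523181807336002
w5 0.0206 [-0.0035  0.0006 -0.0007] 77 1.1933153043110334
w6 0.0166 [-0.0028  0.0006  0.0064] 86 0.5524103552470307
w6 0.0186 [-0.0024  0.0005  0.0037] 86 0.542007915555486
w6 0.0206 [-0.0037  0.0008  0.0009] 76 0.9721675601604152
w4 0.0166 [-0.003   0.0005  0.0036] 84 0.5556577855460207
w4 0.0186 [-0.0024  0.0004  0.0035] 85 0.49921677828606337
w4 0.0206 [-0.0038  0.0004  0.001 ] 76 0.9991319953870494
shift [-0.0133 -1.3685  0.1009] turn [ 0.0004 -0.0002  0.001 ] norm 0.13723279800065002 deg -0.08683574132730598
```

servo_tool:
  plan:
    - [0, -0.25, 0, 0, 0, 0, 50]
    - [0, -0.5, 0, 0, 0, 0, 50]
    - [0, -0.75, 0, 0, 0, 0, 50]
    - [-0.02, -0.95, 0, 0, 0, 0, 50]

```text
time: 7.7
tool_pos: [0.5413, -0.1268, 0.2005]
ee_rot: [-3.141, 0.0, 3.125]
wrist_force: [0.4, 0.5, -1.5]
width: 0.0617
finger_force: 30.0
```

servo_tool:
  plan:
    - [0, -0.2, 0.1, 0, 0, 0, 50]
    - [0, -0.42, 0.3, 0, 0, 0, 50]
    - [0, -0.42, 0.55, 0, 0, 0, 50]
    - [0, -0.42, 0.75, 0, 0, 0, 50]
    - [0, -0.42, 0.85, 0, 0, 0, 50]
    - [0, -0.42, 0.9, 0, 0, 0, 50]
    - [0, -0.42, 0.9, 0, 0, 0, 50]
    - [0, -0.42, 0.9, 0, 0, 0, 50]
    - [0, -0.42, 0.9, 0, 0, 0, 50]

```text
time: 8.45
tool_pos: [0.5421, -0.1685, 0.1121]
ee_rot: [-3.14, 0.003, 3.125]
wrist_force: [0.7, 0.5, -1.9]
width: 0.0619
finger_force: 30.0
```

```bash
python3 - <<'E'
from fit import *
im,c=snap("wrist","w7");o=robot.get_obs();print(o["tool_pos"],o["ee_rot"],o["time"],o["wrist_force"])
go([.5410,-.1676,.1],89.0)
for pls in(rect(.09,.043,.008)[:1],rect(.09,.043,.008)[:3]): print(fit(im,c,pls,(.539,-.1672,-.017),lambda u,v:v<270))
E
```

```text
[ 0.5421 -0.1686  0.1121] [-3.1404  0.0032  3.1247] 8.5 [ 0.8332  0.7628 -2.6518]
shift [0.0115 0.0101 0.1211] turn [-0.0008  0.002   0.0004] norm 0.012202116635851365 deg -0.03213823575636354
(array([ 0.5585,  0.9547, -0.0177]), np.int64(0), np.float64(nan))
(array([ 0.5395, -0.1721, -0.0146]), np.int64(45), np.float64(0.05297341140492197))
  return _methods._mean(a, axis=axis, dtype=dtype,
  ret = ret.dtype.type(ret / rcount)
```

```bash
python3 - <<'E'
from fit import *
im=cv2.imread("pics/w7.png");o=robot.get_obs();c=cam("wrist",o)
v=cv2.resize(im,None,fx=1.56,fy=1.56,interpolation=cv2.INTER_CUBIC)
def dr(x,hx,hy,z,col):
    P=np.array([s[0] for s in rect(hx,hy,z)]);k,s=np.cos(x[2]),np.sin(x[2]);P=P@np.array([[k,s,0],[-s,k,0],[0,0,1]])+[x[0],x[1],0]
    cv2.polylines(v,[np.round(((proj(c,P)+.5)*1.56-.5)*8).astype(int)],True,col,1,shift=3);return proj(c,P)
print(dr((.539,-.1672,-.017),.09,.043,.008,(0,255,0)));print(dr((.539,-.1672,-.017),.078,.031,.056,(255,0,255)))
print(dr((o["tool_pos"][0]-.002,o["tool_pos"][1]+.0005,-.017),.078,.031,o["tool_pos"][2]+.0186,(0,0,255)))
cv2.imwrite("pics/w7v.png",v)
E
```

```text
[[205.806   82.8758]
 [309.0808  83.0182]
 [301.2264 278.0073]
 [212.7602 277.8496]]
[[213.293   95.8188]
 [301.9081  95.9433]
 [294.899  294.2652]
 [219.3319 294.128 ]]
[[191.5305  92.5426]
 [320.9846  92.7236]
 [307.5527 364.6906]
 [204.1748 364.4878]]
```

View pics/w7v.png

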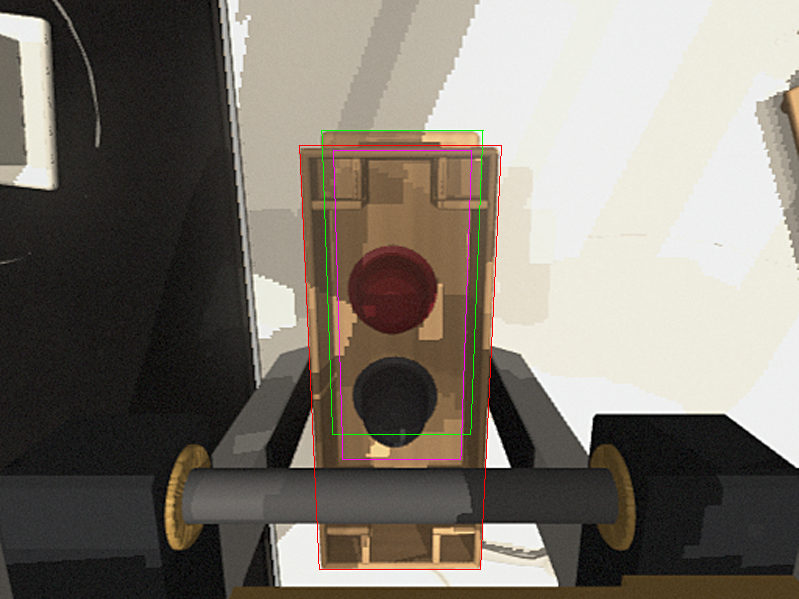

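The view shows the plinth's near edge just under the predicted line (row about 132 in the enlarged picture), centred in y. The tray edges also match their prediction, so alignment is good to about 1 mm. I'll lower slowly.

servo_tool:
  plan:
    - [0.01, 0.01, 0.05, 0, 0, 0, 50]
    - [0.01, 0.01, 0.1, 0, 0, 0, 50]
    - [0.01, 0.01, 0.15, 0, 0, 0, 50]
    - [0.01, 0.01, 0.18, 0, 0, 0, 50]
    - [0.01, 0.01, 0.2, 0, 0, 0, 50]
    - [0.01, 0.01, 0.21, 0, 0, 0, 50]
    - [0.01, 0.01, 0.22, 0, 0, 0, 50]
    - [0.01, 0.01, 0.23, 0, 0, 0, 50]
    - [0.01, 0.01, 0.23, 0, 0, 0, 50]

```text
time: 9.25
tool_pos: [0.54, -0.1675, 0.0871]
ee_rot: [3.141, -0.0, 3.124]
wrist_force: [-0.1, 0.0, -2.1]
width: 0.0614
finger_force: 30.0
```

servo_tool:
  plan:
    - [0, 0, 0.01, 0, 0, 0, 50]
    - [0, 0, 0.02, 0, 0, 0, 50]
    - [0, 0, 0.03, 0, 0, 0, 50]
    - [0, 0, 0.035, 0, 0, 0, 50]
    - [0, 0, 0.035, 0, 0, 0, 50]

```text
time: 9.67
tool_pos: [0.54, -0.1675, 0.0836]
ee_rot: [3.141, -0.0, 3.124]
wrist_force: [-0.4, 1.0, -2.8]
width: 0.0623
finger_force: 30.0
```

servo_tool:
  plan:
    - [0, 0, 0.005, 0, 0, 0, 50]
    - [0, 0, 0.01, 0, 0, 0, 50]
    - [0, 0, 0.01, 0, 0, 0, 50]
    - [0, 0, 0.01, 0, 0, 0, 50]

```text
time: 10.0
tool_pos: [0.5401, -0.1676, 0.0834]
ee_rot: [-3.142, 0.001, 3.124]
wrist_force: [-1.5, 1.4, 3.8]
width: 0.0615
finger_force: 30.0
```

Contact comes at exactly the predicted height (83.4 mm) with 3.8 N, so the tray is seated. I'll let go and rise.

servo_tool:
  plan:
    - [0, 0, 0.01, 0, 0, 0, 62]
    - [0, 0, 0.01, 0, 0, 0, 66]
    - [0, 0, 0.01, 0, 0, 0, 74]
    - [0, 0, 0.01, 0, 0, 0, 84]
    - [0, 0, 0.01, 0, 0, 0, 94]
    - [0, 0, 0.01, 0, 0, 0, 94]
    - [0, 0, 0.01, 0, 0, 0, 94]
    - [0, 0, 0.01, 0, 0, 0, 94]

```text
time: 10.67
tool_pos: [0.54, -0.1675, 0.0815]
ee_rot: [3.141, -0.0, 3.124]
wrist_force: [0.2, -0.1, 0.7]
width: 0.094
finger_force: 0.0
```

servo_tool:
  plan:
    - [0, 0, -0.1, 0, 0, 0, 94]
    - [0, 0, -0.3, 0, 0, 0, 94]
    - [0, 0, -0.6, 0, 0, 0, 94]
    - [0, 0, -1, 0, 0, 0, 94]
    - [0, 0, -1, 0, 0, 0, 94]
    - [0, 0, -1, 0, 0, 0, 94]
    - [0, 0, -1, 0, 0, 0, 94]

```text
time: 11.25
tool_pos: [0.5401, -0.1676, 0.1821]
ee_rot: [-3.141, 0.001, 3.124]
wrist_force: [-0.1, -0.0, -1.4]
width: 0.0944
finger_force: 0.0
```

```bash
python3 - <<'E'
from fit import *
im,c=snap("wrist","w8");o=robot.get_obs();print(o["tool_pos"],o["ee_rot"],o["time"],o["width"],o["wrist_force"])
for z in(.096,.099,.102,.105,.108):
  print(z,fit(im,c,rect(.078,.031,z),(.539,-.1672,-.017),lambda u,v:v<290))
print(fit(im,c,rect(.09,.043,.008)[:2],(.539,-.1672,-.017),lambda u,v:v<290))
print([(np.round(d["extent"]).tolist(),round(d["conf"],2)) for d in robot.find_in("capsule_a","wrist")[:3]])
go([.49,.084,.2],90+23.7)
E
```

```text
[ 0.5395 -0.1673  0.1807] [ 3.1408 -0.0016  3.1241] 11.3 0.09415107073074536 [-0.6154 -0.594   0.0602]
0.096 (array([ 0.5411, -0.1683,  0.0011]), np.int64(100), np.float64(0.45471507005485823))
0.099 (array([ 0.5404, -0.1681,  0.0025]), np.int64(99), np.float64(0.927451136546495))
0.102 (array([ 0.5377, -0.1681,  0.0007]), np.int64(100), np.float64(0.49546403142390755))
0.105 (array([ 0.5368, -0.1679, -0.006 ]), np.int64(99), np.float64(0.5079412831021366))
0.108 (array([ 0.5367, -0.1677, -0.0128]), np.int64(99), np.float64(0.6603194431905426))
(array([ 0.5395, -0.17  ,  0.0054]), np.int64(50), np.float64(0.5067670468229581))
[([253.0, 162.0, 38.0, 38.0], 0.92), ([256.0, 213.0, 34.0, 38.0], 0.6), ([482.0, 125.0, 58.0, 160.0], 0.22)]
shift [ 0.5361  2.503  -0.1953] turn [ 0.0012 -0.0016 -0.2745] norm 0.25672331927841346 deg 24.704184276237882
```

servo_tool:
  plan:
    - [0.1, 0.4, -0.1, 0, 0, 0, 94]
    - [0.2, 0.8, -0.2, 0, 0, 0, 94]
    - [0.3, 1, -0.2, 0, 0, 0, 94]

```text
time: 11.6
tool_pos: [0.5113, -0.0644, 0.2015]
ee_rot: [3.14, -0.001, 3.125]
wrist_force: [0.7, 0.1, -0.0]
width: 0.0941
finger_force: 0.0
```

servo_tool:
  plan:
    - [0.1, 0.4, 0, 0, 0, 0, 94]
    - [0.2, 0.8, 0, 0, 0, 0, 94]
    - [0.24, 1, 0, 0, 0, 0, 94]

```text
time: 11.85
tool_pos: [0.4873, 0.0369, 0.2001]
ee_rot: [3.14, -0.004, 3.127]
wrist_force: [-0.8, 0.3, 1.1]
width: 0.0936
finger_force: 0.0
```

servo_tool:
  plan:
    - [0, 0.4, 0, 0, 0, -0.07, 94]
    - [0, 0.5, 0, 0, 0, -0.14, 94]
    - [0, 0.5, 0, 0, 0, -0.21, 94]
    - [0, 0.5, 0, 0, 0, -0.274, 94]
    - [0, 0.5, 0, 0, 0, -0.274, 94]
    - [0, 0.5, 0, 0, 0, -0.274, 94]
    - [0, 0.5, 0, 0, 0, -0.274, 94]

```text
time: 12.43
tool_pos: [0.49, 0.0832, 0.2007]
ee_rot: [3.141, -0.002, -2.731]
wrist_force: [0.1, -0.1, -0.1]
width: 0.0941
finger_force: 0.0
```

```bash
python3 - <<'E'
from fit import *
im,c=snap("wrist","w9");o=robot.get_obs();print(o["tool_pos"],o["ee_rot"],o["time"],o["joint_positions"])
np.save("o9.npy",np.r_[o["tool_pos"],o["ee_rot"]])
for k in("lid","lid_grip"): print(k,[(np.round(d["extent"]).tolist(),round(d["conf"],2)) for d in robot.find_in(k,"wrist")[:3]])
pl=rect(.078,.031,.018);bar=rect(.035,.007,.042)
for x0 in((.49,.084,.414),(.493,.088,.40),(.487,.08,.44)):
  for n,s in(("pl",pl),("bar",bar),("both",pl+bar)): print(n,fit(im,c,s,x0,lambda u,v:v<295,w=9,it=6))
E
```

```text
[0.4901 0.0831 0.201 ] [ 3.141  -0.0013 -2.7308] 12.4833 [ 0.0538 -0.0298  1.4931  0.0001  1.6797 -1.9277]
lid [([258.0, 178.0, 58.0, 143.0], 0.75)]
lid_grip [([259.0, 176.0, 56.0, 143.0], 0.75)]
pl (array([0.4931, 0.0889, 0.4224]), np.int64(85), np.float64(0.4711706382263858))
bar (array([0.497 , 0.0786, 0.4475]), np.int64(60), np.float64(0.5722393882016072))
both (array([0.4923, 0.0887, 0.4223]), np.int64(188), np.float64(0.9380929001191551))
pl (array([0.4931, 0.0889, 0.4226]), np.int64(85), np.float64(0.47117323257277405))
bar (array([0.4971, 0.0786, 0.4489]), np.int64(60), np.float64(0.5229582314654362))
both (array([0.4923, 0.0886, 0.4212]), np.int64(188), np.float64(0.9611326217112495))
pl (array([0.4932, 0.089 , 0.4232]), np.int64(85), np.float64(0.34919722567786443))
bar (array([0.4969, 0.0786, 0.4491]), np.int64(60), np.float64(0.5427717356555591))
both (array([0.4923, 0.0887, 0.4233]), np.int64(188), np.float64(0.95407350302951))
```

```bash
python3 - <<'E'
from fit import *
a=np.load("o9.npy");c=cam("wrist",dict(tool_pos=a[:3],ee_rot=a[3:]));im=cv2.imread("pics/w9.png")
x=(.4931,.0889,.4225);ok=lambda u,v:v<295
print(fit(im,c,rect(.035,.007,.042),x,ok,w=4),fit(im,c,rect(.035,.007,.042)[1:4:2],x,ok,w=5))
for z in(.012,.015,.018,.021,.024): print(z,fit(im,c,rect(.078,.031,z),x,ok,w=4))
o=robot.get_obs();go([.4931,.0889,.12],90+24.2)
E
```

```text
(array([0.4918, 0.0893, 0.4451]), np.int64(95), np.float64(1.043430192247975)) (array([8.1645, 3.5416, 3.3405]), np.int64(0), np.float64(nan))
0.012 (array([0.4943, 0.0895, 0.4227]), np.int64(83), np.float64(1.0034432817476293))
0.015 (array([0.4939, 0.0893, 0.4228]), np.int64(84), np.float64(0.49959761558734495))
0.018 (array([0.4934, 0.0889, 0.4226]), np.int64(85), np.float64(0.4589048121607192))
0.021 (array([0.4926, 0.0884, 0.4241]), np.int64(89), np.float64(0.6316514016525975))
0.024 (array([0.4915, 0.0878, 0.4245]), np.int64(91), np.float64(0.5238740864805919))
shift [-0.0492  0.0418  0.8138] turn [ 0.0002 -0.0003 -0.0071] norm 0.0816331700435969 deg 0.6359123910467304
  return _methods._mean(a, axis=axis, dtype=dtype,
  ret = ret.dtype.type(ret / rcount)
```

servo_tool:
  plan:
    - [-0.05, 0.04, 0.3, 0, 0, -0.007, 94]
    - [-0.05, 0.04, 0.6, 0, 0, -0.007, 94]
    - [-0.05, 0.04, 0.8, 0, 0, -0.007, 94]
    - [-0.05, 0.04, 0.8, 0, 0, -0.007, 94]
    - [-0.05, 0.04, 0.8, 0, 0, -0.007, 94]

```text
time: 13.0
tool_pos: [0.4926, 0.0888, 0.1208]
ee_rot: [3.141, -0.003, -2.719]
wrist_force: [0.4, -0.7, -0.1]
width: 0.0943
finger_force: 0.0
```

```bash
python3 - <<'E'
from fit import *
im,c=snap("wrist","w10");o=robot.get_obs();print(o["tool_pos"],o["ee_rot"],o["time"])
np.save("o10.npy",np.r_[o["tool_pos"],o["ee_rot"]])
ok=lambda u,v:v<290
x=(.4931,.0889,.4225)
for z in(.015,.018,.021): print(z,fit(im,c,rect(.078,.031,z),x,ok))
for z in(.039,.042,.045):print(fit(im,c,rect(.035,.007,z),x,ok,w=5))
go([.4931,.0889,.04],90+24.2)
v=im.copy()
def dr(x,hx,hy,z,col):
    P=np.array([s[0] for s in rect(hx,hy,z)]);k,s=np.cos(x[2]),np.sin(x[2]);P=P@np.array([[k,s,0],[-s,k,0],[0,0,1]])+[x[0],x[1],0]
    cv2.polylines(v,[np.round(proj(c,P)*8).astype(int)],True,col,1,shift=3)
dr(x,.078,.031,.018,(0,255,0));dr(x,.035,.007,.042,(255,0,255))
cv2.imwrite("pics/w10v.png",cv2.resize(v,None,fx=1.5,fy=1.5)[:,:,::-1])
E
```

```text
[0.4938 0.0889 0.1225] [-3.1414  0.0008 -2.7184] 13.05
0.015 (array([0.4939, 0.0895, 0.4151]), np.int64(86), np.float64(0.6271462417938893))
0.018 (array([0.4933, 0.0889, 0.4199]), np.int64(91), np.float64(0.4983724800221086))
0.021 (array([0.4932, 0.0885, 0.4211]), np.int64(91), np.float64(1.0746441918034249))
(array([0.4906, 0.091 , 0.4785]), np.int64(57), np.float64(0.5291920767855448))
(array([0.4902, 0.0911, 0.4709]), np.int64(58), np.float64(0.6743979745583359))
(array([0.4898, 0.0909, 0.4622]), np.int64(56), np.float64(0.5070122067545283))
shift [0.007  0.0029 0.8251] turn [-0.0001  0.0005  0.0005] norm 0.08251539821741133 deg -0.04937646617325697
```

servo_tool:
  plan:
    - [0, 0, 0.3, 0, 0, 0, 80]
    - [0, 0, 0.6, 0, 0, 0, 60]
    - [0, 0, 0.75, 0, 0, 0, 40]
    - [0, 0, 0.82, 0, 0, 0, 30]
    - [0, 0, 0.82, 0, 0, 0, 30]
    - [0, 0, 0.82, 0, 0, 0, 30]
    - [0, 0, 0.82, 0, 0, 0, 30]

```text
time: 13.63
tool_pos: [0.4953, 0.0891, 0.0421]
ee_rot: [-3.14, 0.004, -2.718]
wrist_force: [0.2, 0.0, 0.5]
width: 0.051
finger_force: 0.0
```

servo_tool:
  plan:
    - [0, 0, 0, 0, 0, 0, 20]
    - [0, 0, 0, 0, 0, 0, 15]
    - [0, 0, 0, 0, 0, 0, 8]
    - [0, 0, 0, 0, 0, 0, 5]
    - [0, 0, 0, 0, 0, 0, 5]
    - [0, 0, 0, 0, 0, 0, 5]

```text
time: 14.13
tool_pos: [0.4934, 0.0891, 0.0397]
ee_rot: [3.142, 0.0, -2.718]
wrist_force: [0.6, -0.2, -0.1]
width: 0.0107
finger_force: 0.0
```

The fingers closed to 10.7 mm without force, so I've missed the bar. I'll look at both moments in one picture.

```bash
python3 - <<'E'
from fit import *
im,c=snap("wrist","w11");o=robot.get_obs();print(o["tool_pos"],o["width"],o["finger_force"],o["time"])
a=cv2.imread("pics/w10.png")[60:320,130:390];b=im[60:320,130:390,::-1]
t=cv2.imread("pics/t0.png")[190:256,175:241]
v=np.hstack([cv2.resize(a,(400,400),interpolation=2),cv2.resize(b,(400,400),interpolation=2)])
u=np.zeros((200,800,3),np.uint8);u[:,:200]=cv2.resize(t,(200,200),interpolation=2)
w5=cv2.imread("pics/w9.png")[90:270,180:340];u[:,220:398]=cv2.resize(w5,(178,200),interpolation=2)
cv2.imwrite("pics/mix.png",np.vstack([v,u]))
E
```

```text
[0.4933 0.0891 0.0397] 0.007818236482979827 0.0 14.1833
```

View pics/mix.png

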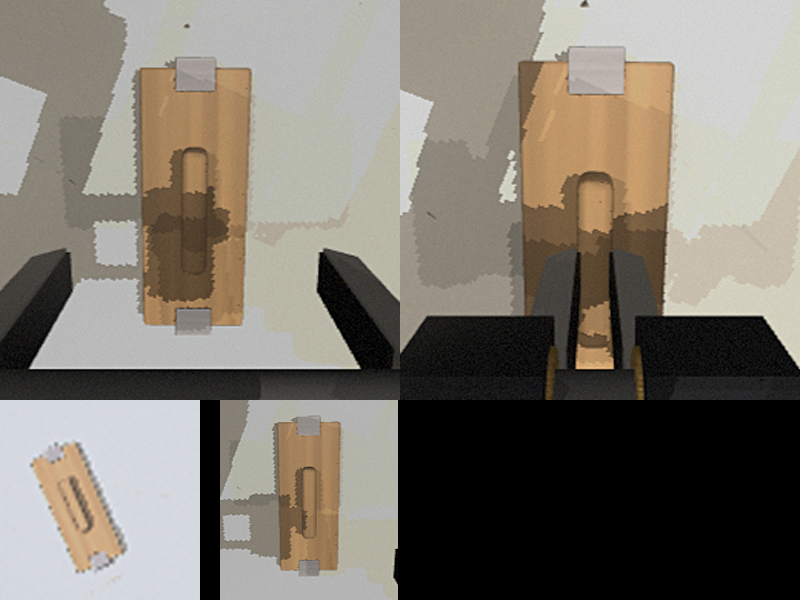

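The bar is on the lid, lying between the fingers, and its proportions fit a raised 24 mm bar. The fingers may still be moving, so I'll wait a few rows and read again.

servo_tool:
  plan:
    - [0, 0, 0, 0, 0, 0, 5]
    - [0, 0, 0, 0, 0, 0, 5]
    - [0, 0, 0, 0, 0, 0, 5]

```text
time: 14.43
tool_pos: [0.4933, 0.0891, 0.0396]
ee_rot: [3.141, -0.0, -2.718]
wrist_force: [-0.9, -0.6, -0.3]
width: 0.0049
finger_force: 0.0
```

```bash
python3 - <<'E'
from fit import *
im,c=snap("wrist","w12");o=robot.get_obs();print(o["tool_pos"],o["width"],o["finger_force"],o["time"],o["wrist_force"])
T=np.linalg.inv(np.array(robot.camera_params("wrist")["tool_from_camera"]));K=c[0]
print(proj((K,T[:3,:3],T[:3,3]),[[0,0,.017],[.008,0,.017],[.008,.0025,.017],[.008,.007,.017]]))
for v in(226,230,234,238,244,252,260): print(v,im[v,228:284].mean(1).astype(int).tolist())
# bar height check from w9+w10 with plate axis: project plate-frame bar ends at several z
for f,n in(("o9.npy","w9"),("o10.npy","w10")):
    a=np.load(f);cc=cam("wrist",dict(tool_pos=a[:3],ee_rot=a[3:]));k=np.array([np.cos(.421),np.sin(.421),0])
    for z in(.018,.03,.042): print(n,z,proj(cc,[np.array([.4933,.0889,z])+s*.035*k for s in(-1,1)]).ravel())
E
```

```text
[0.4933 0.0891 0.0396] 0.004575224921592995 0.0 14.4833 [ 0.981   1.012  -0.1133]
[[255.413  224.3934]
 [255.4224 212.5914]
 [259.3269 212.596 ]
 [266.355  212.6045]]
226 [71, 75, 64, 69, 70, 68, 69, 73, 74, 69, 69, 70, 72, 71, 70, 69, 70, 70, 67, 72, 75, 54, 18, 24, 54, 76, 73, 67, 69, 67, 66, 71, 59, 17, 6, 48, 66, 70, 62, 64, 66, 66, 68, 65, 67, 67, 63, 63, 64, 65, 65, 67, 68, 74, 77, 73]
230 [68, 70, 72, 72, 69, 65, 64, 67, 71, 63, 66, 68, 71, 69, 67, 64, 64, 60, 68, 72, 67, 39, 12, 20, 50, 74, 74, 71, 69, 70, 68, 76, 58, 19, 14, 31, 65, 68, 64, 63, 68, 63, 66, 63, 65, 64, 63, 71, 63, 65, 68, 68, 64, 67, 66, 72]
234 [66, 68, 69, 63, 69, 65, 65, 62, 62, 68, 67, 71, 65, 65, 67, 67, 66, 64, 66, 67, 62, 26, 3, 13, 51, 74, 66, 71, 70, 67, 69, 71, 58, 17, 10, 25, 53, 68, 71, 61, 67, 66, 68, 65, 70, 62, 67, 67, 66, 66, 63, 67, 67, 63, 65, 65]
238 [68, 68, 64, 63, 63, 63, 64, 67, 66, 68, 70, 63, 65, 68, 64, 65, 66, 64, 68, 68, 58, 22, 8, 19, 57, 73, 65, 74, 70, 67, 70, 69, 59, 18, 16, 14, 46, 74, 70, 64, 67, 68, 67, 63, 64, 69, 65, 64, 68, 68, 69, 69, 68, 67, 66, 65]
244 [67, 62, 65, 62,
[... 247 characters left out ...]
1, 64, 59, 65, 64, 63, 65, 64, 65, 65, 57, 25, 7, 4, 2, 51, 72, 70, 69, 68, 71, 67, 70, 59, 16, 16, 13, 25, 51, 70, 64, 62, 63, 65, 63, 67, 65, 64, 68, 66, 66, 66, 63, 66, 67, 61, 62]
260 [64, 66, 63, 62, 60, 64, 67, 65, 63, 65, 66, 64, 62, 67, 63, 66, 64, 63, 66, 53, 0, 14, 12, 37, 98, 130, 124, 123, 122, 124, 126, 132, 114, 50, 3, 9, 18, 37, 68, 66, 65, 66, 68, 64, 63, 66, 65, 63, 61, 64, 66, 63, 67, 62, 66, 64]
w9 0.018 [258.9225 148.6119 259.3304 208.6087]
w9 0.03 [259.0225 149.8949 259.4384 211.7163]
w9 0.042 [259.1292 151.2654 259.5535 215.0256]
w10 0.018 [255.9721 152.1783 255.7159 227.2147]
w10 0.03 [255.9648 154.0033 255.6989 231.9094]
w10 0.042 [255.9569 155.9891 255.6805 236.9924]
```

```bash
python3 - <<'E'
from fit import *
o=robot.get_obs();c=cam("wrist",o);k=np.array([np.cos(.421),np.sin(.421),0]);w=np.array([-k[1],k[0],0])
for z in(.0,.01,.018,.026,.034,.042): print(z,proj(c,[np.array([.4933,.0889,z])+s*.035*k for s in(-1,1)])[:,1],"halfwidth px",np.diff(proj(c,[np.array([.4933,.0889,z])-.03*k+s*.007*w for s in(-1,1)])[:,0]))
print("plate near edge row z.018",proj(c,[np.array([.4933,.0889,.018])-.078*k+s*.031*w for s in(-1,1)]))
im=cv2.imread("pics/w12.png").astype(int).mean(2)
print("col255 rows150-300",im[150:300:2,253:258].mean(1).astype(int).tolist())
print("row185 cols225-290",im[183:188,225:290].mean(0).astype(int).tolist())
print("row200",im[198:203,200:300].mean(0).astype(int).tolist())
E
```

```text
0.0 [164.8444 258.4712] halfwidth px [20.2732]
0.01 [167.3555 264.7042] halfwidth px [21.1838]
0.018 [169.5338 270.0786] halfwidth px [21.9734]
0.026 [171.8819 275.838 ] halfwidth px [22.8241]
0.034 [174.4204 282.0251] halfwidth px [23.7433]
0.042 [177.1734 288.6897] halfwidth px [24.7397]
plate near edge row z.018 [[204.0605  98.6552]
 [307.3211  99.1049]]
col255 rows150-300 [152, 152, 151, 153, 151, 151, 150, 150, 152, 152, 154, 58, 74, 77, 111, 137, 145, 147, 147, 148, 148, 149, 147, 146, 148, 147, 145, 146, 146, 146, 107, 88, 88, 91, 90, 89, 91, 88, 70, 70, 71, 70, 69, 71, 70, 69, 67, 67, 70, 70, 69, 70, 67, 72, 111, 124, 123, 124, 125, 122, 124, 123, 123, 71, 77, 78, 80, 73, 97, 148, 144, 145, 144, 156, 169]
row185 cols225-290 [141, 143, 143, 143, 146, 145, 145, 145, 143, 128, 114, 107, 91, 91, 92, 92, 92, 92, 93, 86, 76, 102, 122, 126, 134, 142, 148, 149, 148, 148, 147, 146, 146, 145, 146, 146, 145, 146, 142, 137, 133, 129, 112, 96, 114, 124, 121, 122, 120, 119, 120, 126, 140, 148, 154, 154, 154, 156, 155, 154, 154, 153, 151, 152, 150]
row200 [127, 128, 128, 129, 128, 129, 130, 130, 124, 99, 77, 85, 88, 89, 86, 87, 85, 87, 86, 88, 90, 87, 89, 87, 88, 91, 89, 89, 91, 100, 127, 143, 146, 138, 115, 100, 100, 89, 91, 90, 90, 89, 93, 90, 82, 79, 104, 117, 125, 136, 140, 149, 147, 148, 146, 146, 146, 146, 144, 146, 146, 146, 145, 139, 135, 131, 125, 104, 96, 113, 108, 95, 86, 88, 91, 82, 70, 84, 95, 97, 107, 120, 113, 93, 91, 92, 97, 104, 104, 100, 90, 89, 89, 89, 88, 86, 90, 88, 88, 89]
```

Bar-end rows confirm the bar top is at about 42 mm. The fingers closed above it, so the real fingertips must be near the TCP height. I'll open and feel downwards gently.

servo_tool:
  plan:
    - [0, 0, 0, 0, 0, 0, 20]
    - [0, 0, 0, 0, 0, 0, 40]
    - [0, 0, 0, 0, 0, 0, 40]
    - [0, 0, 0, 0, 0, 0, 40]
    - [0, 0, 0, 0, 0, 0, 40]
    - [0, 0, 0.02, 0, 0, 0, 40]
    - [0, 0, 0.04, 0, 0, 0, 40]
    - [0, 0, 0.05, 0, 0, 0, 40]
    - [0, 0, 0.06, 0, 0, 0, 40]
    - [0, 0, 0.06, 0, 0, 0, 40]

```text
time: 15.32
tool_pos: [0.4931, 0.089, 0.0333]
ee_rot: [3.141, -0.001, -2.718]
wrist_force: [-0.1, -0.6, 0.6]
width: 0.0401
finger_force: 0.0
```

servo_tool:
  plan:
    - [0, 0, 0.02, 0, 0, 0, 40]
    - [0, 0, 0.035, 0, 0, 0, 40]
    - [0, 0, 0.05, 0, 0, 0, 40]
    - [0, 0, 0.06, 0, 0, 0, 40]
    - [0, 0, 0.06, 0, 0, 0, 40]

```text
time: 15.73
tool_pos: [0.4932, 0.0891, 0.0273]
ee_rot: [3.141, -0.0, -2.718]
wrist_force: [0.2, -0.9, -0.3]
width: 0.0399
finger_force: 0.0
```

servo_tool:
  plan:
    - [0, 0, 0.02, 0, 0, 0, 40]
    - [0, 0, 0.035, 0, 0, 0, 40]
    - [0, 0, 0.045, 0, 0, 0, 40]
    - [0, 0, 0.055, 0, 0, 0, 40]
    - [0, 0, 0.055, 0, 0, 0, 40]

```text
time: 16.15
tool_pos: [0.4932, 0.089, 0.0219]
ee_rot: [3.141, -0.0, -2.718]
wrist_force: [-0.3, 0.4, -0.4]
width: 0.0403
finger_force: 0.0
```

Still free. Closing on the bar now.

servo_tool:
  plan:
    - [0, 0, 0, 0, 0, 0, 25]
    - [0, 0, 0, 0, 0, 0, 18]
    - [0, 0, 0, 0, 0, 0, 14]
    - [0, 0, 0, 0, 0, 0, 10]
    - [0, 0, 0, 0, 0, 0, 5]
    - [0, 0, 0, 0, 0, 0, 5]
    - [0, 0, 0, 0, 0, 0, 5]
    - [0, 0, 0, 0, 0, 0, 5]

```text
time: 16.82
tool_pos: [0.4934, 0.0891, 0.0223]
ee_rot: [-3.142, 0.0, -2.718]
wrist_force: [0.7, 0.3, 0.0]
width: 0.0135
finger_force: 30.0
```

Gripped the bar at 13.5 mm. Lifting and turning to the tray's heading.

servo_tool:
  plan:
    - [0, 0, -0.05, 0, 0, 0, 5]
    - [0, 0, -0.2, 0, 0, 0, 5]
    - [0, 0, -0.5, 0, 0, 0, 5]
    - [0, 0, -0.8, 0, 0, 0, 5]
    - [0, 0, -1, 0, 0, 0, 5]

```text
time: 17.23
tool_pos: [0.494, 0.0891, 0.1249]
ee_rot: [-3.141, 0.002, -2.718]
wrist_force: [-0.4, 0.3, -1.4]
width: 0.0135
finger_force: 30.0
```

servo_tool:
  plan:
    - [0, 0, -0.25, 0, 0, 0.06, 5]
    - [0, 0, -0.5, 0, 0, 0.12, 5]
    - [0, 0, -0.7, 0, 0, 0.18, 5]
    - [0, 0, -0.77, 0, 0, 0.24, 5]
    - [0, 0, -0.77, 0, 0, 0.28, 5]
    - [0, 0, -0.77, 0, 0, 0.28, 5]
    - [0, 0, -0.77, 0, 0, 0.28, 5]

```text
time: 17.82
tool_pos: [0.493, 0.089, 0.1989]
ee_rot: [3.142, -0.001, 3.127]
wrist_force: [-0.2, 0.2, -1.2]
width: 0.0138
finger_force: 30.0
```

servo_tool:
  plan:
    - [-0.1, -0.3, 0, 0, 0, 0, 5]
    - [-0.2, -0.6, 0, 0, 0, 0, 5]
    - [-0.3, -0.9, 0, 0, 0, 0, 5]
    - [-0.45, -1, 0, 0, 0, 0, 5]
    - [-0.45, -1, 0, 0, 0, 0, 5]
    - [-0.45, -1, 0, 0, 0, 0, 5]
    - [-0.45, -1, 0, 0, 0, 0, 5]

```text
time: 18.4
tool_pos: [0.536, -0.011, 0.1984]
ee_rot: [3.141, -0.002, 3.127]
wrist_force: [-0.1, -0.7, -1.4]
width: 0.014
finger_force: 30.0
```

```bash
python3 - <<'E'
from fit import *
im,c=snap("wrist","w13");o=robot.get_obs();print(o["tool_pos"],o["ee_rot"],o["time"],o["width"],o["finger_force"],o["wrist_force"])
a=np.r_[o["tool_pos"],o["ee_rot"]];np.save("o13.npy",a)
th=o["ee_rot"][2]%(2*np.pi)-np.pi
ok=lambda u,v:v<290 and u>185
for z in(-.007,-.0042,-.001):
    x,k,e=fit(im,c,rect(.078,.031,a[2]+z),(a[0],a[1],th),ok,w=7);print("lid",z,x-[a[0],a[1],th],k,e)
mk=lambda u,v:v<265 and u<180
for z in(.099,.102,.105):print("tray",z,fit(im,c,rect(.078,.031,z),(.5385,-.1672,-.017),mk,w=6))
print("pl",fit(im,c,rect(.09,.043,.008)[:3],(.539,-.1672,-.017),mk))
for k in("lid","top_tray","capsule_a"): print(k,[(np.round(d["extent"]).tolist(),round(d["conf"],2)) for d in robot.find_in(k,"wrist")[:3]])
E
```

```text
[ 0.536  -0.0107  0.1987] [ 3.1409 -0.0013  3.1272] 18.45 0.013615232595374416 29.990476369857788 [ 0.071   0.165  -1.2726]
lid -0.007 [-0.0002  0.0003 -0.0021] 50 0.026152467376503296
lid -0.0042 [-0.0001  0.0002 -0.0022] 48 0.4918080281965138
lid -0.001 [ 0.      0.0003 -0.0013] 48 1.4912146316574018
tray 0.099 (array([ 0.5381, -0.1685, -0.0139]), np.int64(73), np.float64(0.4408112099358608))
tray 0.102 (array([ 0.5381, -0.1665, -0.0115]), np.int64(73), np.float64(0.35480425265792553))
tray 0.105 (array([ 0.538 , -0.1649, -0.0129]), np.int64(71), np.float64(0.8540983782689598))
pl (array([ 0.5394, -0.1662, -0.0127]), np.int64(61), np.float64(0.07800315408147186))
lid [([257.0, 221.0, 111.0, 258.0], 0.81)]
top_tray [([86.0, 193.0, 109.0, 177.0], 0.65)]
capsule_a [([95.0, 214.0, 35.0, 33.0], 0.88), ([92.0, 168.0, 42.0, 35.0], 0.61)]
```

servo_tool:
  plan:
    - [0, -0.3, 0, 0, 0, 0, 5]
    - [0, -0.6, 0, 0, 0, 0, 5]
    - [-0.02, -0.8, 0, 0, 0, 0, 5]
    - [-0.045, -0.9, 0, 0, 0, 0, 5]

```text
time: 18.93
tool_pos: [0.5395, -0.1032, 0.1994]
ee_rot: [-3.141, 0.0, 3.125]
wrist_force: [0.4, -0.4, -0.9]
width: 0.0139
finger_force: 30.0
```

servo_tool:
  plan:
    - [0, -0.3, 0, 0, 0, 0, 5]
    - [0, -0.6, 0.1, 0, 0, 0, 5]
    - [0, -0.66, 0.3, 0, 0, 0, 5]
    - [0, -0.66, 0.5, 0, 0, 0, 5]
    - [0, -0.66, 0.62, 0, 0, 0, 5]
    - [0, -0.66, 0.67, 0, 0, 0, 5]
    - [0, -0.66, 0.67, 0, 0, 0, 5]
    - [0, -0.66, 0.67, 0, 0, 0, 5]
    - [0, -0.66, 0.67, 0, 0, 0, 5]

```text
time: 19.68
tool_pos: [0.5397, -0.1674, 0.1338]
ee_rot: [-3.141, 0.003, 3.127]
wrist_force: [0.4, 0.2, -0.6]
width: 0.0138
finger_force: 30.0
```

```bash
python3 - <<'E'
from fit import *
im,c=snap("wrist","w14");o=robot.get_obs();a=np.r_[o["tool_pos"],o["ee_rot"]];np.save("o14.npy",a);print(a,o["time"],o["wrist_force"])
th=o["ee_rot"][2]%(2*np.pi)-np.pi
for m in(lambda u,v:v<290,lambda u,v:v<290 or 350<v<372):
  x,k,e=fit(im,c,rect(.078,.031,a[2]-.0042),(a[0],a[1],th),m,w=4);print("lid",x-[a[0],a[1],th],k,e)
print("pl",fit(im,c,rect(.09,.043,.008)[:1],(.539,-.1672,-.017),w=5))
go([.5382,-.1670,.1242],90-.83)
E
```

```text
[ 0.5398 -0.1675  0.1339 -3.1406  0.0029  3.1266] 19.7333 [ 0.1178  0.5599 -1.2233]
lid [-0.0001  0.0006  0.0021] 49 0.47334148965148115
lid [-0.0001  0.0006  0.0021] 49 0.47334148965148115
pl (array([ 0.6057,  3.7474, -0.0181]), np.int64(0), np.float64(nan))
shift [0.0162 0.0053 0.0971] turn [-0.0007  0.0018 -0.0003] norm 0.009856649269923226 deg 0.029723111352453202
  return _methods._mean(a, axis=axis, dtype=dtype,
  ret = ret.dtype.type(ret / rcount)
```

servo_tool:
  plan:
    - [0.005, 0.005, 0.03, 0, 0, 0, 5]
    - [0.005, 0.005, 0.06, 0, 0, 0, 5]
    - [0.005, 0.005, 0.08, 0, 0, 0, 5]
    - [0.005, 0.005, 0.09, 0, 0, 0, 5]
    - [0.005, 0.005, 0.1, 0, 0, 0, 5]
    - [0.005, 0.005, 0.11, 0, 0, 0, 5]
    - [0.005, 0.005, 0.12, 0, 0, 0, 5]
    - [0.005, 0.005, 0.12, 0, 0, 0, 5]

```text
time: 20.4
tool_pos: [0.5383, -0.1672, 0.1199]
ee_rot: [3.141, -0.0, 3.126]
wrist_force: [0.5, 0.7, -1.7]
width: 0.0138
finger_force: 30.0
```

servo_tool:
  plan:
    - [0, 0, 0.01, 0, 0, 0, 5]
    - [0, 0, 0.02, 0, 0, 0, 5]
    - [0, 0, 0.03, 0, 0, 0, 5]
    - [0, 0, 0.03, 0, 0, 0, 5]
    - [0, 0, 0.03, 0, 0, 0, 5]

```text
time: 20.82
tool_pos: [0.5386, -0.1673, 0.1173]
ee_rot: [-3.141, 0.001, 3.126]
wrist_force: [0.3, -0.3, -0.8]
width: 0.0133
finger_force: 30.0
```

servo_tool:
  plan:
    - [0, 0, 0.01, 0, 0, 0, 5]
    - [0, 0, 0.015, 0, 0, 0, 5]
    - [0, 0, 0.02, 0, 0, 0, 5]
    - [0, 0, 0.02, 0, 0, 0, 5]

```text
time: 21.15
tool_pos: [0.5387, -0.1673, 0.116]
ee_rot: [-3.141, 0.001, 3.126]
wrist_force: [0.4, -0.3, 2.9]
width: 0.0133
finger_force: 30.0
```

servo_tool:
  plan:
    - [0, 0, 0.005, 0, 0, 0, 5]
    - [0, 0, 0.01, 0, 0, 0, 5]
    - [0, 0, 0.015, 0, 0, 0, 5]
    - [0, 0, 0.015, 0, 0, 0, 5]

```text
time: 21.48
tool_pos: [0.5388, -0.1674, 0.1148]
ee_rot: [-3.141, 0.002, 3.126]
wrist_force: [0.4, 0.8, 5.6]
width: 0.0135
finger_force: 30.0
```

servo_tool:
  plan:
    - [0, 0, 0.005, 0, 0, 0, 5]
    - [0, 0, 0.01, 0, 0, 0, 5]
    - [0, 0, 0.015, 0, 0, 0, 5]
    - [0, 0, 0.02, 0, 0, 0, 5]
    - [0, 0, 0.02, 0, 0, 0, 5]

```text
time: 21.9
tool_pos: [0.5381, -0.1672, 0.1113]
ee_rot: [3.141, -0.0, 3.126]
wrist_force: [0.5, -0.3, 2.6]
width: 0.0135
finger_force: 30.0
```

It snapped: z = 111.3 mm against 111.2 predicted. One slightly firmer press will make sure both ends are home.

servo_tool:
  plan:
    - [0, 0, 0.005, 0, 0, 0, 5]
    - [0, 0, 0.01, 0, 0, 0, 5]
    - [0, 0, 0.015, 0, 0, 0, 5]
    - [0, 0, 0.015, 0, 0, 0, 5]

```text
time: 22.23
tool_pos: [0.5381, -0.1672, 0.1112]
ee_rot: [-3.142, -0.0, 3.126]
wrist_force: [-1.5, 1.0, 7.0]
width: 0.0135
finger_force: 30.0
```

servo_tool:
  plan:
    - [0, 0, 0.01, 0, 0, 0, 5]
    - [0, 0, 0.015, 0, 0, 0, 5]
    - [0, 0, 0.015, 0, 0, 0, 5]

```text
time: 22.48
tool_pos: [0.5381, -0.1672, 0.1113]
ee_rot: [-3.141, 0.001, 3.126]
wrist_force: [-3.9, 2.1, 12.3]
width: 0.0136
finger_force: 30.0
```

servo_tool:
  plan:
    - [0, 0, -0.02, 0, 0, 0, 5]
    - [0, 0, -0.03, 0, 0, 0, 14]
    - [0, 0, -0.03, 0, 0, 0, 16]
    - [0, 0, -0.03, 0, 0, 0, 20]
    - [0, 0, -0.03, 0, 0, 0, 40]
    - [0, 0, -0.03, 0, 0, 0, 50]
    - [0, 0, -0.03, 0, 0, 0, 50]
    - [0, 0, -0.03, 0, 0, 0, 50]

```text
time: 23.15
tool_pos: [0.5382, -0.1671, 0.1114]
ee_rot: [3.141, -0.0, 3.126]
wrist_force: [0.5, -1.1, 0.2]
width: 0.0433
finger_force: 0.0
```

servo_tool:
  plan:
    - [0, 0, -0.1, 0, 0, 0, 50]
    - [0, 0, -0.3, 0, 0, 0, 50]
    - [0, 0, -0.6, 0, 0, 0, 50]
    - [0, 0, -1, 0, 0, 0, 50]
    - [0, 0, -1, 0, 0, 0, 50]
    - [0, 0, -1, 0, 0, 0, 50]
    - [0, 0, -1, 0, 0, 0, 50]

```text
time: 23.73
tool_pos: [0.5384, -0.1672, 0.2121]
ee_rot: [-3.141, 0.001, 3.126]
wrist_force: [0.1, -0.6, -0.4]
width: 0.0503
finger_force: 0.0
```

```bash
python3 - <<'E'
from fit import *
im,c=snap("wrist","w15");o=robot.get_obs();print(o["tool_pos"],o["ee_rot"],o["time"],o["width"],o["wrist_force"])
for z in(.101,.104,.107,.11,.113): print(z,fit(im,c,rect(.078,.031,z),(.538,-.167,-.0155),lambda u,v:v<290,w=5))
for k in("lid","top_tray","base_tray","capsule_a"): print(k,[(np.round(d["extent"]).tolist(),round(d["conf"],2)) for d in robot.find_in(k,"wrist")[:3]])
E
```

```text
[ 0.5378 -0.167   0.2108] [ 3.1409 -0.0015  3.1256] 23.7833 0.049809478991655186 [-0.3877  0.7634  0.1323]
0.101 (array([ 0.5399, -0.1673, -0.0074]), np.int64(81), np.float64(1.0162416951912097))
0.104 (array([ 0.5384, -0.1672, -0.0133]), np.int64(86), np.float64(0.996477617716901))
0.107 (array([ 0.5373, -0.1674, -0.0101]), np.int64(83), np.float64(0.4951836801648144))
0.11 (array([ 0.5373, -0.1675, -0.0116]), np.int64(91), np.float64(0.9905471354276946))
0.113 (array([ 0.5376, -0.1675, -0.014 ]), np.int64(91), np.float64(0.5053177363706252))
lid [([256.0, 187.0, 72.0, 179.0], 0.77)]
top_tray []
base_tray [([256.0, 166.0, 76.0, 145.0], 0.82), ([46.0, 77.0, 92.0, 97.0], 0.62)]
capsule_a [([495.0, 287.0, 34.0, 23.0], 0.4)]
```

```bash
python3 -c "
from h import *
print(robot.close_job())"
```

```text
the job is handed in; nothing more can be done
None
```

I lowered the capsule tray into the base's sockets with both capsules in it, snapped the lid on until it read flush (gripper at 111.3 mm, 111.2 mm expected), let go, and handed the job in at about 24 s; the verdict is not shown to me.

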